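Mark an aluminium plant tag in the hand press

TASK

Push the blue tag carrier all the way along its channel until it meets the end stop, so that the tag lies under the press's red-headed punch. Then pick up the mallet and strike the red head straight down with a brisk blow (not a slow push), hard enough that the punch hits the tag; only the mallet may touch the punch, and it must not be driven before the tag is in place. Finally stand the mallet back on its head on the blue mat, leave the carrier home, and do not disturb the bottle, the dishes or the radish.

Things in the scene. Friction and masses are not known exactly. Their poses are not given: they have to be found in the camera images.
- press: The fixed marking press: dark steel base plate 250 x 100 x 8 mm with two aluminium rails 12 mm high forming a channel 63 mm wide, a grey bridge across it (101 mm wide, 34 mm long, top at z = 85 mm, steel collar on it to z = 95 mm, 16 mm radius). Origin on the table exactly below the punch axis; z up; x runs along the channel: the carrier is pushed in the +x direction of this frame. The base reaches from x = -190 mm to +60 mm; the end stop's face is at x = +30 mm.
- press_axis (a point): Point on the punch axis 24 mm above the table, the height of the tag's top. The bridge is fixed, so it does not move.
- carrier: Blue plastic tag carrier, loose in the channel: plate 120 x 60 x 16 mm with an aluminium tag on top, and at its -x end an upright lip 8 mm thick, 60 mm wide, whose top is 46 mm above the carrier's underside. Origin at the centre of its underside (8 mm above the table, on the base plate); x as the press's x. At the start it stands 45 to 85 mm short of home. It weighs roughly 0.25 kg and slides with ordinary friction.
- tag_spot (a point): The spot of the tag to be marked, on the carrier's top, 30 mm ahead (+x) of the carrier's origin. With the carrier home against the end stop it lies on the punch axis, under the punch.
- carrier_push (a point): Middle of the lip's near (-x) face, where to push: 60 mm behind the carrier's origin, 34 mm above its underside (42 mm above the table).
- punch_top (a point): Centre of the top of the punch's red head (32 mm diameter, 12 mm thick, on a 16 mm steel stem); 142 mm above the table when up.
- punch (a joint): Travel of the sprung punch, in m: 0 up, growing downward. Its tip meets a tag lying under it at 0.025 (limit without a tag 0.030). The spring pushes back with about 3.5 N at the top and 8.5 N at 25 mm, and lifts the punch again when freed.
- mallet: Mallet, 0.35 kg, standing on its black rubber head (block 56 x 56 mm, 70 mm high) with its wooden handle level. Origin at the centre of the head's underside, which is the striking face; z up; the handle leaves the head along -x: 24 mm wide, 26 mm tall, its axis 35 mm above the origin, from x = -27 mm to -189 mm.
- mallet_grip (a point): Point on the axis of the mallet's handle to grip, 58 mm from the centre of the head (x = -58, z = 35 mm in the mallet's frame), 30 mm clear of the head's side.
- mat: Blue mat fixed to the table, 150 x 150 x 4 mm, on which the mallet stands. Origin at the centre of its underside.
- slide_tray: Fixed wooden tray with white cards, 150 x 190 mm, 16 mm high; origin at the centre of its underside. It and the mat lie on either side of the press, either way round.
- bottle: Bystander: glass bottle with a blue cap, radius 34 mm, 160 mm high; origin at the centre of its underside.
- dishes: Bystander: stack of three clear dishes, radius 46 mm, 44 mm high; origin at the centre of its underside.
- radish: Bystander: cut white radish standing on its cut face, radius 36 mm, 68 mm high; origin at the centre of its underside.
There are look-alikes about, which are no part of the job. What is meant by the carrier is not pink, and is the smaller of those in its own colour. Leave any purple look-alike of the mallet alone.

How it is judged:
By the outcome, as a careful person would: the job done as asked, in the order asked, and still so for the second after the job is handed in, with the robot touching nothing.
It also fails if it takes over 58 s, if anything falls off the work surface, if the arm or the gripper's body presses on something with over 40 N, if the wrist force passes 120 N, or if a joint passes its speed limit or range.

ROBOT

A 6-joint arm with a two-finger parallel gripper is mounted at the origin on the work surface. World frame = base frame: x ahead of the robot, y to its left, z up, the work surface at z = 0. Lengths are in m, angles in rad, forces in N, time in s.
With the tool pointing down it reaches from about 0.325 to 0.775 m from the base axis. Payload 5.5 kg.
Tool frame: the origin (TCP) lies midway between the tips of the shut fingers; the grasp point (between the pads) lies 19 mm behind it (bot.grasp_offset is the distance from the TCP to the grasp point, in m); z points along the fingers, y is the line along which they close (so a half turn about z gives the same grasp; the last joint's range is limited). The gripper opens to 88 mm and grips with 3 to 60 N. Pads are 20 mm wide; open, the fingers measure 115 mm over their backs; the gripper's body (75 mm by 178 mm) begins 61 mm behind the grasp point.
Start: joints at [1.135, 0.091, 1.231, -0, 1.82, -0.057], TCP at [0.222, 0.557, 0.223] pointing down, gripper open.
Joint ranges: [-2.87, 2.87], [-0.86, 2.18], [0.17, 2.46], [-1.51, 4.65], [0.06, 2.69], [-2.65, 2.65]. Speed limits (rad/s): [2.57, 2.57, 3.01, 3.14, 3.14, 3.14].

INTERFACE

Orientations are given as a 3x3 rotation matrix whose columns are the frame's x, y, z axes.
In Python, from rig import telemetry, optics, bot, models gives the robot as it stands.
- The arm moves only by the tool servo_tool, never from a script. Its argument "steps" is a list of rows, each an object with "delta_pos": the shift along the tool's x, y, z in m, a list of three; "delta_rot": the turn, a rotation vector about the tool's x, y, z in degrees, a list of three; "hand": the gripper's target within -1 to 1 (fully open at 1, half-way at 0, shut at -1). A call has 1 to 20 rows; each row shifts and turns the commanded pose from where the row before left it, along the tool's axes as they then stand; what a row does not reach is not made up. A row lasts 1/12 s, in which the tool goes at most 41.7 mm and 7.16 degrees, less where a joint would pass 70% of its speed; a pose out of reach is approached as far as the arm can. A call is refused whole if a number of a shift passes 0.0417 or a number of a turn 7.16, either way. A call with a gripper value outside its range is refused whole. The fingers move at their own pace and stop on an object; "newtons" is the grip in N (left out, the last holds). Time passes only in rows, so rows that do not move let the fingers close. It gives the time, the measured TCP pose, the force, the opening and the grip force at its end, in the units of the state.
- telemetry.sense(): the state, without advancing time (a new reading comes with each control period).
- optics.get_image(name): name is "scene" or "side" or "wrist"; returns a dict with "image" (400x640x3 uint8, red, green, blue), "fx", "fy", "cx", "cy" (pixels), "world_to_cam" (4x4, takes a point from world to camera coordinates). Camera axes: x right, y up, looking along -z (the intrinsics and any distortion apply to the point x, -y, -z); pixel columns grow to the right and rows downward; lengths in m; the calibration is good to about 2 mm. A picture is of the moment at which its call begins. There is no depth.
- bot.close_job(): hands the job in; it is judged then, once.
Trained networks look in a picture, given as the dict that the camera call returned (one of the last four; its "shot" number tells which), for a name from the list of things; names that differ only in an ending like _2 or _b are one class to them, and where a whole thing is asked for, a point or a joint stands for the part that bears it (a point fixed in the world has none). Each returns a list of dicts, best first, with "conf" (0 to 1); they miss things now and then, are a little off and sometimes report something else, mostly with a low value. They report only what shows in the picture. A call takes as long as a camera call. They do not tell look-alikes from the thing itself.
- models.find_in(thing, picture): "position" ([column, row] as shares, 0 to 1, of the picture: columns of its width, rows of its height, amid what is visible of it).
The state is a dict: "clock": time; "joint_pos": joint angles; "qd": joint speeds; "tau": joint torques, N m; "eef_pos": TCP position; "eef_rot": TCP orientation; "contact_force": force on the tool from outside, world axes, zero at the start; "wrist_torque": the same for the moment, N m; "width": finger opening in m; "grip_force": force on a finger pad.
Only numpy, scipy, OpenCV 4.12 (cv2) and the standard library are available. Lean on these libraries where they do the work, as an engineer would, in place of code of your own. Each camera call takes 0.05 s, during which the arm holds its last target. There are 200 camera calls.

## Working session

There is one attempt and no reset: what is moved stays moved. The work goes in short steps, Python scripts to look and compute and a tool call to move; the robot and the scene stay as the last step left them, time stands still between calls to the robot, and variables do not carry over. Pictures are saved under pics/ and viewed, at most 10 in all, crops included, and the job is handed in when it is done.

Besides the shell and the picture viewer there is one more tool, called after "Call:" in YAML: its name, and indented under it one key for each argument. servo_tool: Moves the arm, as the interface text tells. Its arguments: {"type":"object","properties":{"steps":{"type":"array"},"newtons":{"type":"number"}},"required":["steps"]}

```bash
mkdir -p pics; cat > h.py <<'E'
import numpy as np, cv2
from rig import telemetry, optics, bot, models
def shot(cam,fn=None):
    p=optics.get_image(cam)
    if fn: cv2.imwrite('pics/'+fn,cv2.cvtColor(np.asarray(p['image']),cv2.COLOR_RGB2BGR))
    return p
def ray(p,u,v):
    M=np.array(p['world_to_cam']);R=M[:3,:3];c=-R.T@M[:3,3]
    d=R.T@np.array([(u-p['cx'])/p['fx'],-(v-p['cy'])/p['fy'],-1.]);return c,d
def at(p,u,v,z):
    c,d=ray(p,u,v);return (c+d*(z-c[2])/d[2]).round(4)
def px(p,X):
    M=np.array(p['world_to_cam']);q=M[:3,:3]@np.array(X,float)+M[:3,3]
    return np.array([p['cx']+p['fx']*q[0]/-q[2],p['cy']-p['fy']*q[1]/-q[2]]).round(1)
E
python3 - <<'E'
from h import *
a=shot('scene','a.png');b=shot('side','b.png')
for n,p in(('scene',a),('side',b)):
    print(n,{k:v for k,v in p.items() if k not in('image',)})
    for t in['press','carrier','punch_top','mallet','mat','mallet_grip','carrier_push','slide_tray','bottle','dishes','radish','press_axis','tag_spot']:
        print(t,[(round(d['conf'],2),(np.array(d['position'])*[640,400]).round()) for d in models.find_in(t,p)][:4])
E
```

```text
scene {'fx': 368.75788091105545, 'fy': 368.75788091105545, 'cx': 319.3785867048894, 'cy': 197.59168245572792, 'world_to_cam': array([[ 0.60205512,  0.79828325, -0.01653726, -0.46954996],
       [-0.48724044,  0.38372117,  0.78444555,  0.13379436],
       [ 0.63255544, -0.46422183,  0.61997718, -1.38872934],
       [ 0.        ,  0.        ,  0.        ,  1.        ]]), 'shot': 1}
press [(0.8, array([270., 275.]))]
carrier [(0.98, array([303., 230.])), (0.95, array([265., 199.])), (0.9, array([245., 260.]))]
punch_top [(0.51, array([268., 249.]))]
mallet [(0.87, array([426., 160.])), (0.84, array([334., 174.])), (0.35, array([340., 194.]))]
mat [(0.69, array([340., 194.])), (0.53, array([246., 257.]))]
mallet_grip [(0.57, array([420., 164.])), (0.56, array([338., 170.]))]
carrier_push [(0.7, array([246., 255.])), (0.61, array([265., 200.])), (0.59, array([302., 231.]))]
slide_tray [(0.66, array([168., 278.])), (0.32, array([267., 271.]))]
bottle [(0.88, array([383., 226.]))]
dishes [(0.73, array([209., 330.]))]
radish [(0.49, array([395., 207.]))]
press_axis [(0.78, array([269., 274.]
[... 660 characters left out ...]
, 200.]))]
punch_top [(0.47, array([332., 128.]))]
mallet [(0.82, array([231., 321.])), (0.61, array([322., 258.]))]
mat [(0.73, array([311., 265.])), (0.51, array([335., 164.]))]
mallet_grip [(0.97, array([322., 260.])), (0.66, array([231., 320.]))]
carrier_push [(0.87, array([325., 200.])), (0.61, array([336., 166.])), (0.5, array([362., 216.]))]
slide_tray [(0.91, array([386., 146.])), (0.66, array([319., 137.])), (0.62, array([338., 162.]))]
bottle [(0.62, array([257., 200.]))]
dishes [(0.94, array([331., 127.]))]
radish []
press_axis [(0.97, array([321., 165.]))]
tag_spot [(0.96, array([340., 164.])), (0.69, array([359., 221.])), (0.64, array([322., 202.])), (0.43, array([256., 201.]))]
```

View pics/a.png

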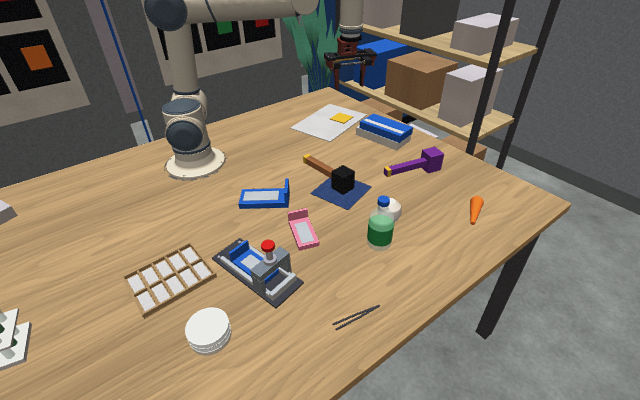

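View pics/b.png

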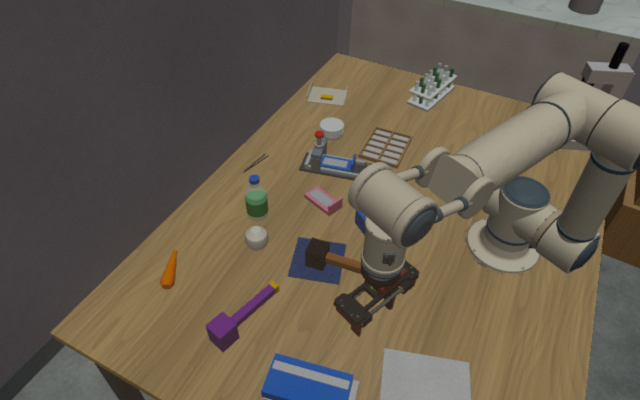

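The scene picture shows the press at (258,270) with its red head at (268,246), the true carrier in its channel with the lip at (240,250), and the black mallet head at (343,180) with its handle towards (305,158). The side picture agrees.

```bash
python3 - <<'E'
from h import *
a=shot('scene');b=shot('side')
for n,u,v,z in[('head',268,243,.142),('lip',240,243,.054),('basecorner stop near',302,281,.008),('base stop far L',272,303,.008),('base start L',213,257,.008),('malhead top',344,168,.074),('handle end',306,157,.039),('bottle',380,245,0),('radish',389,215,0),('dishes',209,345,0),('pink',304,232,.01)]:
    print(n,at(a,u,v,z))
for n,u,v,z in[('head',320,134,.142),('malhead top',317,245,.074),('bottle',257,212,0),('radish',257,245,0)]: print(n,at(b,u,v,z))
for p in(a,b):
    im=cv2.cvtColor(np.asarray(p['image']),cv2.COLOR_RGB2HSV)
    m=((im[...,0]<5)|(im[...,0]>174))&(im[...,1]>200)&(im[...,2]>100)
    n,l,s,c=cv2.connectedComponentsWithStats(m.astype('uint8'));
    for i in range(1,n):
        if s[i][4]>25: print(s[i],c[i],at(p,*c[i],.136))
c,d=ray(a,268,244);print(c)
print(telemetry.sense())
E
python3 -c "
import cv2
a=cv2.imread('pics/a.png')
x=cv2.resize(a[225:315,205:315],None,fx=5,fy=5,interpolation=2);y=cv2.resize(a[145:215,295:375],None,fx=3,fy=3,interpolation=2)
import numpy as np
c=np.zeros((450,790,3),'uint8');c[:,:550]=x;c[:210,550:790]=y;cv2.imwrite('pics/c.png',c)"
```

```text
head [ 0.6692 -0.0617  0.142 ]
lip [ 0.5426 -0.0825  0.054 ]
basecorner stop near [ 0.7146 -0.0054  0.008 ]
base stop far L [ 0.7247 -0.0997  0.008 ]
base start L [ 0.4999 -0.1494  0.008 ]
malhead top [0.4635 0.3412 0.074 ]
handle end [0.2842 0.3142 0.039 ]
bottle [0.7393 0.2436 0.    ]
radish [0.6642 0.3553 0.    ]
dishes [ 0.7284 -0.2633  0.    ]
pink [0.5737 0.1001 0.01  ]
head [ 0.6625 -0.0611  0.142 ]
malhead top [0.473 0.323 0.074]
bottle [0.735  0.2379 0.    ]
radish [0.6605 0.3542 0.    ]
[256  19  12   8  45] [260.62222222  23.11111111] [-1.1588  0.9686  0.136 ]
[261 240  13  12 119] [267.21008403 245.24369748] [ 0.6688 -0.0643  0.136 ]
[ 1.22633328 -0.32118434  0.74826104]
{'clock': 1.5, 'joint_pos': array([ 1.13531107e+00,  9.11351564e-02,  1.23069243e+00, -8.54857504e-06,
        1.81980490e+00, -5.66850244e-02]), 'qd': array([-0.00029853,  0.00132312,  0.0013683 ,  0.00173319,  0.001161  ,
       -0.0004283 ]), 'tau': array([ 8.34478378e-04, -4.46170163e+01, -4.06510484e+01,  6.98292791e-02,
        1.92272128e-02,  8.29397180e-06]), 'eef_pos': array([0.22188653, 0.55748186, 0.22261443]), 'eef_rot': array([[-9.29108205e-01,  3.69807983e-01, -9.29348957e-06],
       [ 3.69807983e-01,  9.29108204e-01, -3.96135651e-05],
       [-6.01475518e-06, -4.02420949e-05, -9.99999999e-01]]), 'contact_force': array([-0.10684679,  0.28842784,  0.32853091]), 'wrist_torque': array([ 0.02478494, -0.03788354, -0.04854618]), 'grip_force': 0.0, 'width': 0.08770598535758518}
```

View pics/c.png

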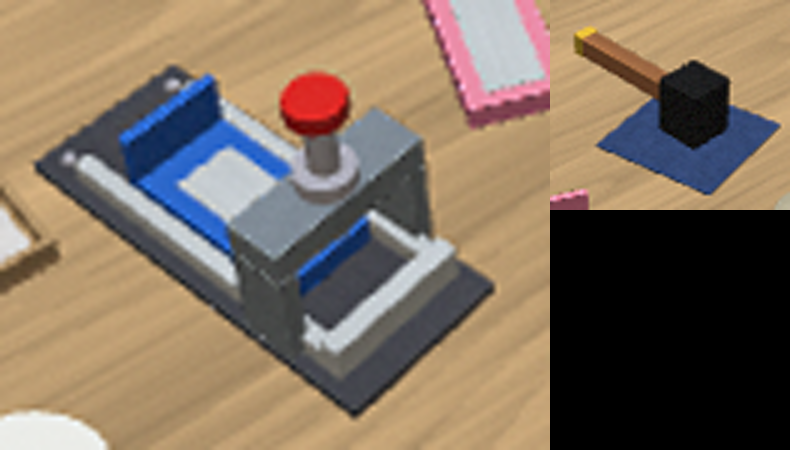

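The crop shows the base-plate corners, the lip far from home (the carrier is short of the stop), and the mallet cube with its mat. I'll fit the poses from these corners.

```bash
python3 - <<'E'
from h import *
from scipy.optimize import least_squares
a=shot('scene')
def fit(X,U,g):
    X=np.array(X);U=np.array(U)
    def f(q):
        c,s=np.cos(q[2]),np.sin(q[2]);return np.concatenate([px(a,[q[0]+c*x-s*y,q[1]+s*x+c*y,z])-u for (x,y,z),u in zip(X,U)])
    r=least_squares(f,g,diff_step=1e-2);print(r.x.round(4),np.degrees(r.x[2]),r.fun.round(1));return r.x
C=lambda x,y:np.array([205+x/5,225+y/5])
D=lambda x,y:np.array([295+(x-550)/3,145+y/3])
P=fit([[.06,.05,.008],[.06,-.05,.008],[-.19,-.05,.008],[-.19,.05,.008],[0,0,.142]],[C(493,288),C(355,415),C(38,165),C(175,65),C(316,90)],[.667,-.06,.2])
M=fit([[-.028,.028,.074],[.028,.028,.074],[.028,-.028,.074],[-.028,-.028,.074],[-.189,0,.039]],[D(695,62),D(729,73),D(697,92),D(662,80),D(586,41)],[.463,.34,.13])
# lip top edge ends
for u in (C(122,133),C(214,76)):
    X=at(a,*u,.054);c,s=np.cos(P[2]),np.sin(P[2]);d=X[:2]-P[:2];print('lip in press',c*d[0]+s*d[1],-s*d[0]+c*d[1])
for m in (D(600,145),D(710,193),D(780,125)):print('mat',at(a,*m,.004))
E
```

```text
[ 0.6732 -0.0637  0.2164] 12.40007274508997 [ 1.  -0.6  0.   0.1 -1.2 -0.6  0.1 -0.7 -0.1  1.4]
[0.4745 0.3311 0.1008] 5.775213346781028 [ 0.3 -1.8  1.3  1.4  0.   1.9 -0.7 -1.2 -1.1 -1.2]
lip in press -0.12854602728863065 -0.027930373138887323
lip in press -0.12364285557519615 0.029762597898740608
mat [0.4331 0.2297 0.004 ]
mat [0.5702 0.2716 0.004 ]
mat [0.5286 0.4103 0.004 ]
```

Call:
servo_tool:
  steps:
    - {"delta_pos": [0,0,0],"delta_rot": [0,0,-6.82],"hand": -1}
    - {"delta_pos": [0,0,0],"delta_rot": [0,0,-6.82],"hand": -1}
    - {"delta_pos": [0,0,0],"delta_rot": [0,0,-6.82],"hand": -1}
    - {"delta_pos": [0,0,0],"delta_rot": [0,0,-6.82],"hand": -1}
    - {"delta_pos": [0,0,0],"delta_rot": [0,0,-6.82],"hand": -1}
    - {"delta_pos": [-0.005,-0.03,0],"delta_rot": [0,0,0],"hand": -1}
    - {"delta_pos": [-0.006,-0.035,0],"delta_rot": [0,0,0],"hand": -1}
    - {"delta_pos": [-0.006,-0.035,0],"delta_rot": [0,0,0],"hand": -1}
    - {"delta_pos": [-0.006,-0.035,0],"delta_rot": [0,0,0],"hand": -1}
    - {"delta_pos": [-0.006,-0.035,0],"delta_rot": [0,0,0],"hand": -1}
    - {"delta_pos": [-0.006,-0.035,0],"delta_rot": [0,0,0],"hand": -1}
    - {"delta_pos": [-0.006,-0.035,0],"delta_rot": [0,0,0],"hand": -1}
    - {"delta_pos": [-0.006,-0.035,0],"delta_rot": [0,0,0],"hand": -1}
    - {"delta_pos": [-0.006,-0.035,0],"delta_rot": [0,0,0],"hand": -1}
    - {"delta_pos": [-0.006,-0.035,0],"delta_rot": [0,0,0],"hand": -1}
    - {"delta_pos": [-0.006,-0.035,0],"delta_rot": [0,0,0],"hand": -1}
    - {"delta_pos": [-0.006,-0.035,0],"delta_rot": [0,0,0],"hand": -1}
    - {"delta_pos": [-0.006,-0.035,0],"delta_rot": [0,0,0],"hand": -1}
    - {"delta_pos": [-0.006,-0.035,0],"delta_rot": [0,0,0],"hand": -1}
    - {"delta_pos": [-0.006,-0.035,0],"delta_rot": [0,0,0],"hand": -1}

```text
clock: 3.22
eef_pos: [0.4207, 0.067, 0.223]
eef_rot: [[-0.977, -0.215, 0.001], [-0.215, 0.977, 0.0], [-0.001, -0.0, -1.0]]
contact_force: [1.0, 0.2, 0.3]
width: 0.0003
grip_force: 0.0
```

Call:
servo_tool:
  steps:
    - {"delta_pos": [-0.006,-0.035,0],"delta_rot": [0,0,0],"hand": -1}
    - {"delta_pos": [-0.006,-0.035,0],"delta_rot": [0,0,0],"hand": -1}
    - {"delta_pos": [-0.006,-0.035,0],"delta_rot": [0,0,0],"hand": -1}
    - {"delta_pos": [-0.006,-0.035,0],"delta_rot": [0,0,0],"hand": -1}
    - {"delta_pos": [-0.004,-0.025,0],"delta_rot": [0,0,0],"hand": -1}
    - {"delta_pos": [0,-0.017,0],"delta_rot": [0,0,0],"hand": -1}
    - {"delta_pos": [0,0,0],"delta_rot": [0,0,0],"hand": -1}
    - {"delta_pos": [0,0,0],"delta_rot": [0,0,0],"hand": -1}

```text
clock: 3.88
eef_pos: [0.4868, -0.1035, 0.2224]
eef_rot: [[-0.977, -0.213, -0.001], [-0.213, 0.977, 0.001], [0.001, 0.001, -1.0]]
contact_force: [-0.1, -0.0, -0.9]
width: 0.0005
grip_force: 0.0
```

```bash
python3 - <<'E'
from h import *
p=shot('wrist','w1.png');print(p['world_to_cam'],p['fx'])
P=np.array([.6732,-.0637]);c,s=np.cos(.2164),np.sin(.2164)
for n,X in dict(lipmid=[-.131,0,.054],bL=[-.19,.05,.008],bR=[-.19,-.05,.008],axis=[0,0,.142],fL=[.06,.05,.008]).items():
    print(n,px(p,[P[0]+c*X[0]-s*X[1],P[1]+s*X[0]+c*X[1],X[2]]))
print(telemetry.sense())
E
```

```text
[[-2.12219184e-01  9.77221834e-01  7.11224867e-04  2.03786363e-01]
 [-9.33583576e-01 -2.02527276e-01 -2.95642367e-01  4.69162640e-01]
 [-2.88764133e-01 -6.34049696e-02  9.55298427e-01 -2.57292322e-01]
 [ 0.00000000e+00  0.00000000e+00  0.00000000e+00  1.00000000e+00]] 329.6287878595696
lipmid [323.4 238.4]
bL [366.3 175.8]
bR [280.4 176. ]
axis [323.6 403.1]
fL [360.1 352.4]
{'clock': 3.9333, 'joint_pos': array([-2.76684315e-01, -1.84547024e-01,  1.49787481e+00,  5.03963074e-04,
        1.82858448e+00, -2.06323434e+00]), 'qd': array([ 0.02290121, -0.01409852,  0.00552199,  0.00108401,  0.00064714,
        0.00021269]), 'tau': array([-8.45556948e-01, -3.19649613e+01, -4.05806065e+01, -1.28232585e-01,
        1.26924601e-02, -2.91261059e-02]), 'eef_pos': array([ 0.48673918, -0.10269706,  0.2226359 ]), 'eef_rot': array([[-9.76787816e-01, -2.14209083e-01, -1.74361475e-04],
       [-2.14209148e-01,  9.76787659e-01,  5.56090196e-04],
       [ 5.11945662e-05,  5.80531952e-04, -9.99999830e-01]]), 'contact_force': array([-0.06597044, -0.09110205,  0.34009151]), 'wrist_torque': array([ 0.05398588,  0.00196467, -0.00707978]), 'grip_force': 0.0, 'width': 0.0001225773170168202}
```

View pics/w1.png

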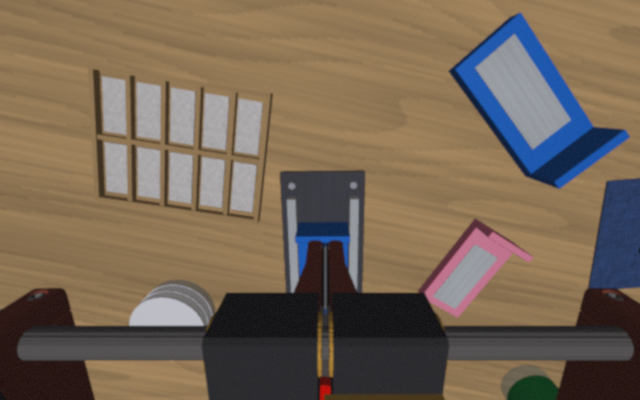

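The wrist picture shows the base's rear edge at row 172 (cols 281–364) and the lip's rear top edge at row 224, with the tool centred on the channel. The press is about 3 mm nearer than fitted, and the lip face is at x ≈ -141 mm. Descending behind the lip.

Call:
servo_tool:
  steps:
    - {"delta_pos": [0,0,0.03],"delta_rot": [0,0,0],"hand": -1}
    - {"delta_pos": [0,0,0.035],"delta_rot": [0,0,0],"hand": -1}
    - {"delta_pos": [0,0,0.035],"delta_rot": [0,0,0],"hand": -1}
    - {"delta_pos": [0,0,0.035],"delta_rot": [0,0,0],"hand": -1}
    - {"delta_pos": [0,0,0.035],"delta_rot": [0,0,0],"hand": -1}
    - {"delta_pos": [0,0,0.022],"delta_rot": [0,0,0],"hand": -1}
    - {"delta_pos": [0,0,0],"delta_rot": [0,0,0],"hand": -1}
    - {"delta_pos": [-0.01,0,0],"delta_rot": [0,0,0],"hand": -1}
    - {"delta_pos": [-0.01,0,0],"delta_rot": [0,0,0],"hand": -1}
    - {"delta_pos": [-0.008,0,0],"delta_rot": [0,0,0],"hand": -1}
    - {"delta_pos": [-0.005,0,0],"delta_rot": [0,0,0],"hand": -1}
    - {"delta_pos": [-0.005,0,0],"delta_rot": [0,0,0],"hand": -1}
    - {"delta_pos": [-0.005,0,0],"delta_rot": [0,0,0],"hand": -1}
    - {"delta_pos": [-0.005,0,0],"delta_rot": [0,0,0],"hand": -1}
    - {"delta_pos": [-0.005,0,0],"delta_rot": [0,0,0],"hand": -1}

```text
clock: 5.18
eef_pos: [0.5387, -0.0917, 0.0309]
eef_rot: [[-0.977, -0.215, -0.001], [-0.215, 0.977, -0.0], [0.001, -0.0, -1.0]]
contact_force: [-1.7, 0.2, 1.3]
width: 0.0003
grip_force: 0.9
```

Call:
servo_tool:
  steps:
    - {"delta_pos": [-0.005,0,0],"delta_rot": [0,0,0],"hand": -1}
    - {"delta_pos": [-0.005,0,0],"delta_rot": [0,0,0],"hand": -1}
    - {"delta_pos": [-0.005,0,0],"delta_rot": [0,0,0],"hand": -1}
    - {"delta_pos": [-0.005,0,0],"delta_rot": [0,0,0],"hand": -1}
    - {"delta_pos": [-0.004,0,0],"delta_rot": [0,0,0],"hand": -1}

```text
clock: 5.6
eef_pos: [0.5626, -0.0864, 0.0306]
eef_rot: [[-0.977, -0.215, -0.0], [-0.215, 0.977, 0.0], [0.0, 0.0, -1.0]]
contact_force: [-1.3, -0.8, 1.7]
width: 0.0004
grip_force: 1.0
```

Call:
servo_tool:
  steps:
    - {"delta_pos": [-0.002,0,0],"delta_rot": [0,0,0],"hand": -1}
    - {"delta_pos": [-0.002,0,0],"delta_rot": [0,0,0],"hand": -1}

```text
clock: 5.77
eef_pos: [0.5662, -0.0856, 0.0305]
eef_rot: [[-0.977, -0.215, -0.0], [-0.215, 0.977, 0.0], [0.0, 0.0, -1.0]]
contact_force: [-1.3, -0.2, 1.0]
width: 0.0005
grip_force: 0.9
```

Call:
servo_tool:
  steps:
    - {"delta_pos": [-0.002,0,0],"delta_rot": [0,0,0],"hand": -1}
    - {"delta_pos": [-0.002,0,0],"delta_rot": [0,0,0],"hand": -1}

```text
clock: 5.93
eef_pos: [0.5684, -0.0851, 0.0305]
eef_rot: [[-0.977, -0.214, -0.004], [-0.214, 0.977, -0.001], [0.004, 0.0, -1.0]]
contact_force: [-14.1, -3.2, 8.8]
width: 0.0001
grip_force: 7.4
```

The carrier stopped hard (14 N) at the expected home position. Backing off, lifting, and going to view the mallet.

Call:
servo_tool:
  steps:
    - {"delta_pos": [0,0,0],"delta_rot": [0,0,0],"hand": -1}
    - {"delta_pos": [0.008,0,0],"delta_rot": [0,0,0],"hand": -1}
    - {"delta_pos": [0.012,0,0],"delta_rot": [0,0,0],"hand": -1}
    - {"delta_pos": [0,0,-0.03],"delta_rot": [0,0,0],"hand": -1}
    - {"delta_pos": [0,0,-0.04],"delta_rot": [0,0,0],"hand": -1}
    - {"delta_pos": [0,0,-0.04],"delta_rot": [0,0,0],"hand": -1}
    - {"delta_pos": [0,0,-0.04],"delta_rot": [0,0,0],"hand": -1}
    - {"delta_pos": [0,0,-0.04],"delta_rot": [0,0,0],"hand": 1}
    - {"delta_pos": [-0.008,0.035,-0.02],"delta_rot": [0,0,0],"hand": 1}
    - {"delta_pos": [-0.008,0.038,0],"delta_rot": [0,0,0],"hand": 1}
    - {"delta_pos": [-0.008,0.038,0],"delta_rot": [0,0,0],"hand": 1}
    - {"delta_pos": [-0.008,0.038,0],"delta_rot": [0,0,0],"hand": 1}
    - {"delta_pos": [-0.008,0.038,0],"delta_rot": [0,0,0],"hand": 1}
    - {"delta_pos": [-0.008,0.038,0],"delta_rot": [0,0,0],"hand": 1}
    - {"delta_pos": [-0.008,0.038,0],"delta_rot": [0,0,0],"hand": 1}
    - {"delta_pos": [-0.008,0.038,0],"delta_rot": [0,0,0],"hand": 1}
    - {"delta_pos": [-0.008,0.038,0],"delta_rot": [0,0,0],"hand": 1}
    - {"delta_pos": [-0.008,0.038,0],"delta_rot": [0,0,0],"hand": 1}
    - {"delta_pos": [-0.008,0.033,0],"delta_rot": [0,0,0],"hand": 1}
    - {"delta_pos": [0,0,0],"delta_rot": [0,0,0],"hand": 1}

```text
clock: 7.6
eef_pos: [0.5469, 0.336, 0.2389]
eef_rot: [[-0.975, -0.221, -0.002], [-0.221, 0.975, 0.002], [0.001, 0.002, -1.0]]
contact_force: [-0.1, -0.4, -0.3]
width: 0.0836
grip_force: 0.0
```

Call:
servo_tool:
  steps:
    - {"delta_pos": [0,0,0],"delta_rot": [0,0,0],"hand": 1}
    - {"delta_pos": [0,0,0],"delta_rot": [0,0,0],"hand": 1}
    - {"delta_pos": [0,0,0],"delta_rot": [0,0,0],"hand": 1}

```text
clock: 7.85
eef_pos: [0.5486, 0.329, 0.241]
eef_rot: [[-0.977, -0.213, 0.001], [-0.213, 0.977, 0.0], [-0.001, -0.0, -1.0]]
contact_force: [-0.2, -0.2, 0.6]
width: 0.0878
grip_force: 0.0
```

```bash
python3 - <<'E'
from h import *
p=shot('wrist','w2.png')
q=shot('scene','s2.png')
c,s=np.cos(.1008),np.sin(.1008)
for n,X in dict(h1=[-.028,.028,.074],h2=[.028,.028,.074],h3=[.028,-.028,.074],h4=[-.028,-.028,.074],end=[-.189,0,.052]).items():
    print(n,px(p,[.4745+c*X[0]-s*X[1],.3311+s*X[0]+c*X[1],X[2]]))
b=cv2.imread('pics/w2.png');a=cv2.imread('pics/s2.png')
k=np.zeros((400,800,3),'uint8');k[:,:440]=b[:,100:540];k[:295,440:]=cv2.resize(a[225:315,205:315],(360,295),interpolation=2)
cv2.imwrite('pics/w2c.png',k)
E
```

```text
h1 [376.4  85. ]
h2 [367.4 144.8]
h3 [311.1 138.3]
h4 [317.1  77.8]
end [ 370.2 -116.1]
```

View pics/w2c.png

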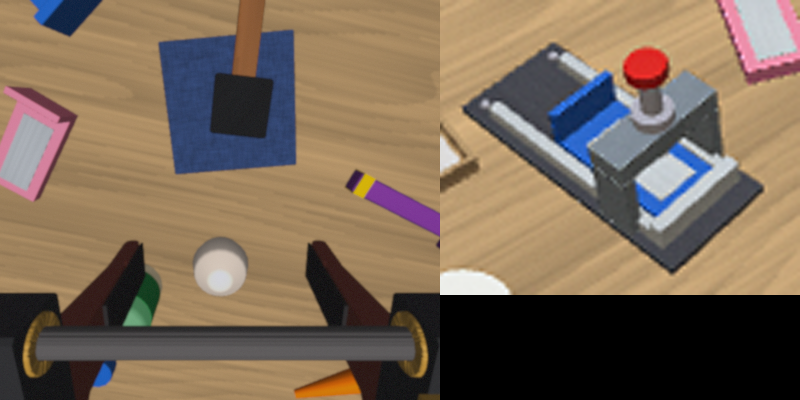

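The carrier is home in the scene crop: its front edge is against the stop. In the wrist picture the mallet head's top corners are at (316,73), (373,78), (367,138), (311,131), with the handle leaving at column 350.

```bash
python3 - <<'E'
from h import *
p=shot('wrist')
for z in (.074,):
    X=np.array([at(p,*u,z) for u in[(316,73),(373,78),(367,138),(311,131)]]);print(X[:,:2],X.mean(0))
for i,j in((0,3),(1,2)):
    d=X[j]-X[i];print(np.hypot(*d[:2]),np.degrees(np.arctan2(d[1],d[0])))
H=[at(p,350,0,.052),at(p,347,70,.052)];d=H[1]-H[0];print(H,np.degrees(np.arctan2(d[1],d[0])))
print('mat',[at(p,*u,.004) for u in[(259,43),(392,31),(396,163),(276,173)]])
print(telemetry.sense()['eef_pos'])
E
```

```text
[[0.4457 0.2985]
 [0.4386 0.3514]
 [0.4934 0.3597]
 [0.4985 0.3045]] [0.46905  0.328525 0.074   ]
0.05313981558116288 6.483073692897242
0.055424994361749844 8.612550947586096
[array([0.3751, 0.3157, 0.052 ]), array([0.4349, 0.327 , 0.052 ])] 10.700622307469697
mat [array([0.424, 0.228, 0.004]), array([0.3814, 0.3679, 0.004 ]), array([0.5203, 0.412 , 0.004 ]), array([0.5636, 0.2709, 0.004 ])]
[0.54866546 0.32895956 0.24120325]
```

Call:
servo_tool:
  newtons: 60
  steps:
    - {"delta_pos": [0,0,0],"delta_rot": [0,0,4.9],"hand": 1}
    - {"delta_pos": [0.03,0.002,0],"delta_rot": [0,0,0],"hand": 1}
    - {"delta_pos": [0.035,0.003,0],"delta_rot": [0,0,0],"hand": 1}
    - {"delta_pos": [0.035,0.003,0],"delta_rot": [0,0,0],"hand": 1}
    - {"delta_pos": [0.037,0.002,0.01],"delta_rot": [0,0,0],"hand": 1}
    - {"delta_pos": [0,0,0.03],"delta_rot": [0,0,0],"hand": 1}
    - {"delta_pos": [0,0,0.03],"delta_rot": [0,0,0],"hand": 1}
    - {"delta_pos": [0,0,0.03],"delta_rot": [0,0,0],"hand": 1}
    - {"delta_pos": [0,0,0.03],"delta_rot": [0,0,0],"hand": 1}
    - {"delta_pos": [0,0,0.03],"delta_rot": [0,0,0],"hand": 1}
    - {"delta_pos": [0,0,0],"delta_rot": [0,0,0],"hand": 1}
    - {"delta_pos": [0,0,0],"delta_rot": [0,0,0],"hand": 1}

```text
clock: 9.0
eef_pos: [0.4105, 0.3211, 0.0796]
eef_rot: [[-0.992, -0.13, -0.003], [-0.13, 0.992, -0.002], [0.003, -0.001, -1.0]]
contact_force: [0.2, 0.4, 0.5]
width: 0.0879
grip_force: 0.0
```

```bash
python3 - <<'E'
from h import *
p=shot('wrist','w3.png');print(telemetry.sense()['eef_pos'])
E
```

```text
[0.41155558 0.32202207 0.08191784]
```

View pics/w3.png

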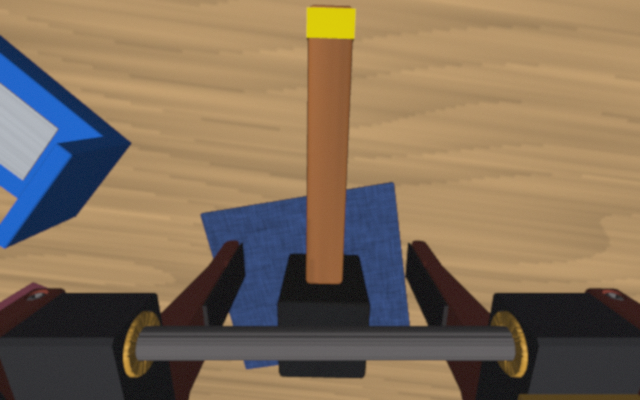

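Handle is centred between the fingers (head at column 324, yellow end at column 331), so about 1.5° more turn is needed. Descend and grip.

Call:
servo_tool:
  newtons: 60
  steps:
    - {"delta_pos": [0,0,0.02],"delta_rot": [0,0,1.5],"hand": 1}
    - {"delta_pos": [0,0,0.02],"delta_rot": [0,0,0],"hand": 1}
    - {"delta_pos": [0,0,0.015],"delta_rot": [0,0,0],"hand": 1}
    - {"delta_pos": [0,0,0.006],"delta_rot": [0,0,0],"hand": 1}
    - {"delta_pos": [0,0,0],"delta_rot": [0,0,0],"hand": -1}
    - {"delta_pos": [0,0,0],"delta_rot": [0,0,0],"hand": -1}
    - {"delta_pos": [0,0,0],"delta_rot": [0,0,0],"hand": -1}
    - {"delta_pos": [0,0,0],"delta_rot": [0,0,0],"hand": -1}
    - {"delta_pos": [0,0,0],"delta_rot": [0,0,0],"hand": -1}
    - {"delta_pos": [0,0,0],"delta_rot": [0,0,0],"hand": -1}
    - {"delta_pos": [0,0,0],"delta_rot": [0,0,0],"hand": -1}
    - {"delta_pos": [0,0,0],"delta_rot": [0,0,0],"hand": -1}

```text
clock: 10.05
eef_pos: [0.4112, 0.3223, 0.0198]
eef_rot: [[-0.995, -0.104, 0.0], [-0.104, 0.995, 0.0], [-0.0, 0.0, -1.0]]
contact_force: [0.2, -0.5, -0.0]
width: 0.0381
grip_force: 0.0
```

Call:
servo_tool:
  newtons: 60
  steps:
    - {"delta_pos": [0,0,0],"delta_rot": [0,0,0],"hand": -1}
    - {"delta_pos": [0,0,0],"delta_rot": [0,0,0],"hand": -1}
    - {"delta_pos": [0,0,0],"delta_rot": [0,0,0],"hand": -1}
    - {"delta_pos": [0,0,0],"delta_rot": [0,0,0],"hand": -1}
    - {"delta_pos": [0,0,0],"delta_rot": [0,0,0],"hand": -1}
    - {"delta_pos": [0,0,0],"delta_rot": [0,0,0],"hand": -1}

```text
clock: 10.55
eef_pos: [0.4111, 0.3222, 0.0196]
eef_rot: [[-0.995, -0.104, -0.0], [-0.104, 0.995, -0.0], [0.0, -0.0, -1.0]]
contact_force: [-0.8, -0.7, 0.2]
width: 0.0237
grip_force: 59.9
```

Call:
servo_tool:
  steps:
    - {"delta_pos": [0,0,-0.01],"delta_rot": [0,0,0],"hand": -1}
    - {"delta_pos": [0,0,-0.02],"delta_rot": [0,0,0],"hand": -1}
    - {"delta_pos": [0,0,-0.03],"delta_rot": [0,0,0],"hand": -1}
    - {"delta_pos": [0,0,-0.03],"delta_rot": [0,0,0],"hand": -1}
    - {"delta_pos": [0,0,-0.03],"delta_rot": [0,0,0],"hand": -1}
    - {"delta_pos": [0,0,-0.03],"delta_rot": [0,0,0],"hand": -1}
    - {"delta_pos": [0,0,-0.03],"delta_rot": [0,0,0],"hand": -1}
    - {"delta_pos": [0,0,-0.03],"delta_rot": [0,0,0],"hand": -1}
    - {"delta_pos": [0,0,-0.02],"delta_rot": [0,0,0],"hand": -1}
    - {"delta_pos": [0,0,0],"delta_rot": [0,0,0],"hand": -1}
    - {"delta_pos": [0,0,0],"delta_rot": [0,0,0],"hand": -1}

```text
clock: 11.47
eef_pos: [0.4113, 0.3225, 0.2503]
eef_rot: [[-0.995, -0.105, 0.001], [-0.105, 0.995, 0.001], [-0.001, 0.001, -1.0]]
contact_force: [-0.1, -0.3, -5.3]
width: 0.0235
grip_force: 59.9
```

Call:
servo_tool:
  steps:
    - {"delta_pos": [-0.006,-0.0155,0],"delta_rot": [0,0,0],"hand": -1}
    - {"delta_pos": [-0.01,-0.026,0],"delta_rot": [0,0,0],"hand": -1}
    - {"delta_pos": [-0.013,-0.034,0],"delta_rot": [0,0,0],"hand": -1}
    - {"delta_pos": [-0.013,-0.034,0],"delta_rot": [0,0,0],"hand": -1}
    - {"delta_pos": [-0.013,-0.034,0],"delta_rot": [0,0,0],"hand": -1}
    - {"delta_pos": [-0.013,-0.034,0],"delta_rot": [0,0,0],"hand": -1}
    - {"delta_pos": [-0.013,-0.034,0],"delta_rot": [0,0,0],"hand": -1}
    - {"delta_pos": [-0.013,-0.034,0],"delta_rot": [0,0,0],"hand": -1}
    - {"delta_pos": [-0.013,-0.034,0],"delta_rot": [0,0,0],"hand": -1}
    - {"delta_pos": [-0.013,-0.034,0],"delta_rot": [0,0,0],"hand": -1}
    - {"delta_pos": [-0.013,-0.034,0],"delta_rot": [0,0,0],"hand": -1}
    - {"delta_pos": [-0.013,-0.034,0],"delta_rot": [0,0,0],"hand": -1}
    - {"delta_pos": [-0.01,-0.02,0],"delta_rot": [0,0,0],"hand": -1}
    - {"delta_pos": [-0.002,-0.01,0],"delta_rot": [0,0,0],"hand": -1}
    - {"delta_pos": [0,0,0],"delta_rot": [0,0,0],"hand": -1}
    - {"delta_pos": [0,0,0],"delta_rot": [0,0,0],"hand": -1}
    - {"delta_pos": [0,0,0],"delta_rot": [0,0,0],"hand": -1}

```text
clock: 12.88
eef_pos: [0.6106, -0.0691, 0.2488]
eef_rot: [[-0.994, -0.106, -0.002], [-0.106, 0.994, 0.001], [0.001, 0.001, -1.0]]
contact_force: [-0.4, -0.2, -3.7]
width: 0.0239
grip_force: 59.9
```

```bash
python3 - <<'E'
from h import *
p=shot('scene','s4.png');s=shot('side','d4.png');t=telemetry.sense()['eef_pos'];print(t,bot.grasp_offset)
for q in(p,s):
  print('head bottom ctr',px(q,[t[0]+.0577,t[1]+.006,t[2]-.016]),'top',px(q,[t[0]+.0577,t[1]+.006,t[2]+.054]),'punch',px(q,[.669,-.064,.142]))
a=cv2.imread('pics/s4.png');b=cv2.imread('pics/d4.png')
cv2.imwrite('pics/e4.png',np.hstack([cv2.resize(a[175:300,205:330],(400,400),interpolation=2),cv2.resize(b[70:195,255:380],(400,400),interpolation=2)]))
E
```

```text
[ 0.61083746 -0.06886261  0.24980681] 0.0187
head bottom ctr [263.  212.8] top [259.1 186.6] punch [267.1 243.4]
head bottom ctr [319.1 110.5] top [319.5  91.9] punch [318.7 133. ]
```

View pics/e4.png

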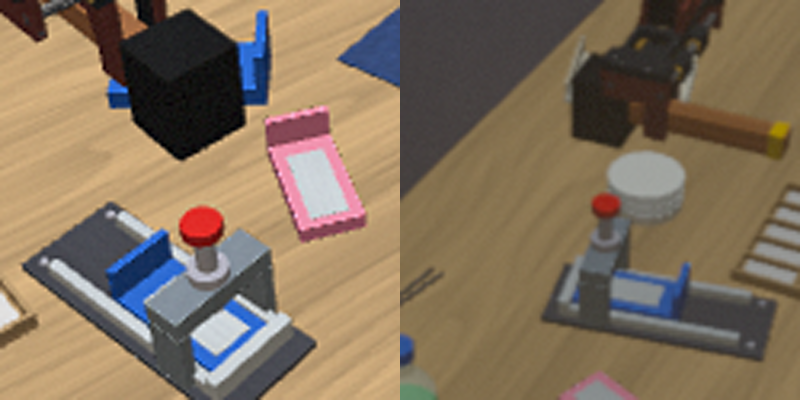

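In the left (scene) half the mallet face centre projects to about (263,210). The punch head is at (268,244). Both views match the prediction, so the head is above the punch, and the mallet hangs level. Now the blow: raise a little, then four full-speed rows straight down.

Call:
servo_tool:
  steps:
    - {"delta_pos": [0,0,-0.02],"delta_rot": [0,0,0],"hand": -1}
    - {"delta_pos": [0,0,-0.027],"delta_rot": [0,0,0],"hand": -1}
    - {"delta_pos": [0,0,0],"delta_rot": [0,0,0],"hand": -1}
    - {"delta_pos": [0,0,0],"delta_rot": [0,0,0],"hand": -1}
    - {"delta_pos": [0,0,0.0417],"delta_rot": [0,0,0],"hand": -1}
    - {"delta_pos": [0,0,0.0417],"delta_rot": [0,0,0],"hand": -1}
    - {"delta_pos": [0,0,0.0417],"delta_rot": [0,0,0],"hand": -1}
    - {"delta_pos": [0,0,0.0417],"delta_rot": [0,0,0],"hand": -1}

```text
clock: 13.65
eef_pos: [0.6103, -0.0699, 0.1273]
eef_rot: [[-0.994, -0.105, -0.0], [-0.105, 0.994, -0.0], [0.0, -0.0, -1.0]]
contact_force: [-16.2, -0.6, 31.2]
width: 0.0236
grip_force: 60.0
```

Call:
servo_tool:
  steps:
    - {"delta_pos": [0,0,-0.03],"delta_rot": [0,0,0],"hand": -1}

```text
clock: 13.73
eef_pos: [0.5964, -0.0677, 0.1306]
eef_rot: [[-0.993, -0.105, -0.046], [-0.105, 0.994, 0.007], [0.045, 0.012, -0.999]]
contact_force: [-6.8, 0.7, -12.9]
width: 0.0236
grip_force: 60.0
```

Call:
servo_tool:
  steps:
    - {"delta_pos": [0,0,-0.04],"delta_rot": [0,0,0],"hand": -1}
    - {"delta_pos": [0,0,-0.03],"delta_rot": [0,0,0],"hand": -1}
    - {"delta_pos": [0,0,-0.02],"delta_rot": [0,0,0],"hand": -1}
    - {"delta_pos": [0,0,0],"delta_rot": [0,0,0],"hand": -1}
    - {"delta_pos": [0,0,0],"delta_rot": [0,0,0],"hand": -1}

```text
clock: 14.15
eef_pos: [0.6113, -0.0701, 0.2494]
eef_rot: [[-0.994, -0.105, 0.001], [-0.105, 0.994, -0.0], [-0.001, -0.0, -1.0]]
contact_force: [0.1, -0.6, -4.8]
width: 0.0235
grip_force: 60.0
```

```bash
python3 - <<'E'
from h import *
p=shot('scene','s5.png');s=shot('side','d5.png');print(telemetry.sense())
a=cv2.imread('pics/s5.png');b=cv2.imread('pics/d5.png')
cv2.imwrite('pics/e5.png',np.hstack([cv2.resize(a[175:300,205:330],(400,400),interpolation=2),cv2.resize(b[70:195,255:380],(400,400),interpolation=2)]))
E
```

```text
{'clock': 14.25, 'joint_pos': array([-1.69646353e-01,  1.41841780e-01,  1.13392125e+00,  5.36540132e-06,
        1.87045502e+00, -1.84545020e+00]), 'qd': array([-0.00190993,  0.00996001,  0.00848477, -0.00143137,  0.00699341,
       -0.00062422]), 'tau': array([ 5.79014327e-02, -5.11110771e+01, -4.44224918e+01,  1.27581097e-02,
       -7.54653406e-02,  1.03204115e-03]), 'eef_pos': array([ 0.61053384, -0.07008303,  0.24640064]), 'eef_rot': array([[-9.94481467e-01, -1.04813338e-01, -4.55812015e-03],
       [-1.04817957e-01,  9.94491115e-01,  7.85974025e-04],
       [ 4.45062943e-03,  1.25940945e-03, -9.99989303e-01]]), 'contact_force': array([-0.84008646, -0.05078501, -4.01332643]), 'wrist_torque': array([-0.02451826,  0.20562167, -0.01971409]), 'grip_force': 59.99792218208313, 'width': 0.023488575208454314}
```

View pics/e5.png

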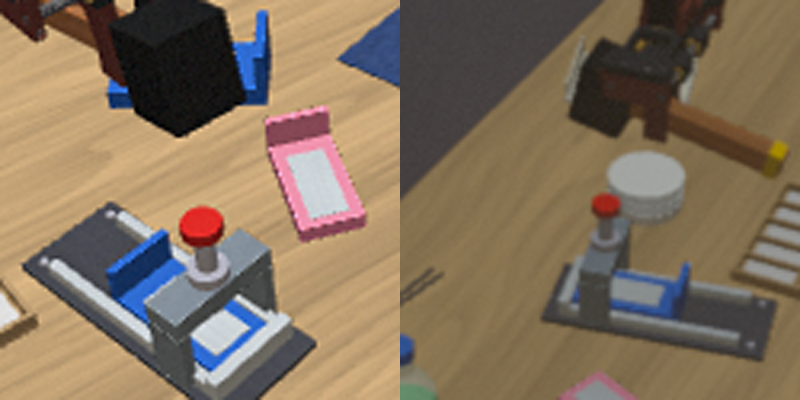

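The blow landed and the punch sprang back up. TCP reached z = 0.127 m with 31 N, the carrier is still home, and the mallet pivoted nose-up in the grip. It's unclear that the punch reached the tag, so I'll measure the tilt and work out a firmer second blow with the face levelled.

```bash
python3 - <<'E'
from h import *
from scipy.spatial.transform import Rotation as Ro
s=shot('side');t=telemetry.sense();T=np.array(t['eef_pos']);R=np.array(t['eef_rot']);print(T)
G=T-R[:,2]*.0187
def mal(G,R,th): # mallet axes, nose up th deg relative to tool
    A=np.column_stack([-R[:,0],R[:,1],-R[:,2]])@Ro.from_euler('y',-th,degrees=True).as_matrix()
    f=lambda x,y,z:G+A@np.array([x+.058,y,z-.035]); return A,f
for th in range(0,18,2):
    A,f=mal(G,R,th);print(th,'end',px(s,f(-.189,0,.035)),'headbottom',px(s,f(-.028,.028,0)),px(s,f(.028,.028,0)))
# after levelling: tool turn
for th,r in((10,13),(12,14),(8,11)):
    R2=R@Ro.from_euler('y',r,degrees=True).as_matrix();A,f=mal(T-R2[:,2]*.0187,R2,th)
    print(th,r,'face ctr rel TCP',(f(0,0,0)-T).round(4),'down in tool',(R2.T@[0,0,-1]).round(3))
E
```

```text
[ 0.61045402 -0.07011849  0.24616788]
0 end [376.2 115.3] headbottom [324.4 118. ] [308.2 114.1]
2 end [376.  116.5] headbottom [324.  117.6] [307.9 113.3]
4 end [375.8 117.7] headbottom [323.7 117.2] [307.6 112.4]
6 end [375.5 118.9] headbottom [323.4 116.9] [307.3 111.5]
8 end [375.2 120. ] headbottom [323.1 116.5] [307.1 110.7]
10 end [374.9 121.2] headbottom [322.8 116.1] [306.8 109.8]
12 end [374.5 122.3] headbottom [322.5 115.7] [306.7 108.9]
14 end [374.  123.4] headbottom [322.2 115.3] [306.5 108.1]
16 end [373.5 124.4] headbottom [322.  114.9] [306.4 107.2]
10 13 face ctr rel TCP [ 0.0599  0.0063 -0.0201] down in tool [-0.23  -0.001  0.973]
12 14 face ctr rel TCP [ 0.0608  0.0064 -0.0192] down in tool [-0.247 -0.001  0.969]
8 11 face ctr rel TCP [ 0.0592  0.0063 -0.0199] down in tool [-0.196 -0.001  0.981]
```

Tilt is about 9°, which puts the first blow's contact height at roughly the tag stop (0.1176 m against 0.117 m). A second brisk blow with the face levelled and a little more depth removes the doubt.

Call:
servo_tool:
  steps:
    - {"delta_pos": [0,0,-0.02],"delta_rot": [0,0,0],"hand": -1}
    - {"delta_pos": [0,0,-0.028],"delta_rot": [0,0,0],"hand": -1}
    - {"delta_pos": [0,0,0],"delta_rot": [0,5.5,0],"hand": -1}
    - {"delta_pos": [0,0,0],"delta_rot": [0,5.5,0],"hand": -1}
    - {"delta_pos": [0,0,0],"delta_rot": [0,0,0],"hand": -1}
    - {"delta_pos": [0,0,0],"delta_rot": [0,0,0],"hand": -1}

```text
clock: 14.8
eef_pos: [0.6124, -0.0703, 0.2918]
eef_rot: [[-0.975, -0.105, -0.196], [-0.104, 0.994, -0.019], [0.197, 0.002, -0.98]]
contact_force: [1.3, -0.4, -3.6]
width: 0.0236
grip_force: 60.0
```

Call:
servo_tool:
  steps:
    - {"delta_pos": [-0.008,0,0.0409],"delta_rot": [0,0,0],"hand": -1}
    - {"delta_pos": [-0.008,0,0.0409],"delta_rot": [0,0,0],"hand": -1}
    - {"delta_pos": [-0.008,0,0.0409],"delta_rot": [0,0,0],"hand": -1}
    - {"delta_pos": [-0.008,0,0.0409],"delta_rot": [0,0,0],"hand": -1}

```text
clock: 15.13
eef_pos: [0.6109, -0.0704, 0.1311]
eef_rot: [[-0.977, -0.104, -0.184], [-0.102, 0.995, -0.02], [0.185, -0.001, -0.983]]
contact_force: [2.6, -0.5, 4.5]
width: 0.0234
grip_force: 60.0
```

Call:
servo_tool:
  steps:
    - {"delta_pos": [0.006,0,-0.03],"delta_rot": [0,0,0],"hand": -1}

```text
clock: 15.22
eef_pos: [0.5974, -0.0686, 0.1359]
eef_rot: [[-0.968, -0.104, -0.229], [-0.104, 0.995, -0.013], [0.229, 0.011, -0.973]]
contact_force: [-5.6, 0.3, -11.5]
width: 0.024
grip_force: 60.0
```

Call:
servo_tool:
  steps:
    - {"delta_pos": [0.008,0,-0.04],"delta_rot": [0,0,0],"hand": -1}
    - {"delta_pos": [0.006,0,-0.03],"delta_rot": [0,0,0],"hand": -1}
    - {"delta_pos": [0.004,0,-0.02],"delta_rot": [0,0,0],"hand": -1}
    - {"delta_pos": [0,0,0],"delta_rot": [0,0,0],"hand": -1}
    - {"delta_pos": [0,0,0],"delta_rot": [0,0,0],"hand": -1}

```text
clock: 15.63
eef_pos: [0.6106, -0.0706, 0.2556]
eef_rot: [[-0.977, -0.104, -0.184], [-0.102, 0.995, -0.02], [0.185, -0.001, -0.983]]
contact_force: [-1.1, -0.9, -4.8]
width: 0.0238
grip_force: 60.0
```

```bash
python3 - <<'E'
from h import *
p=shot('scene','s6.png');s=shot('side','d6.png');t=telemetry.sense();print(t['eef_pos'],t['eef_rot'])
a=cv2.imread('pics/s6.png');b=cv2.imread('pics/d6.png')
cv2.imwrite('pics/e6.png',np.hstack([cv2.resize(a[175:300,205:330],(400,400),interpolation=2),cv2.resize(b[70:195,255:380],(400,400),interpolation=2)]))
E
```

```text
[ 0.61007296 -0.07046941  0.25168185] [[-9.76016586e-01 -1.04356491e-01 -1.91053259e-01]
 [-1.02535508e-01  9.94539753e-01 -1.94203549e-02]
 [ 1.92036701e-01  6.35154399e-04 -9.81387539e-01]]
```

View pics/e6.png

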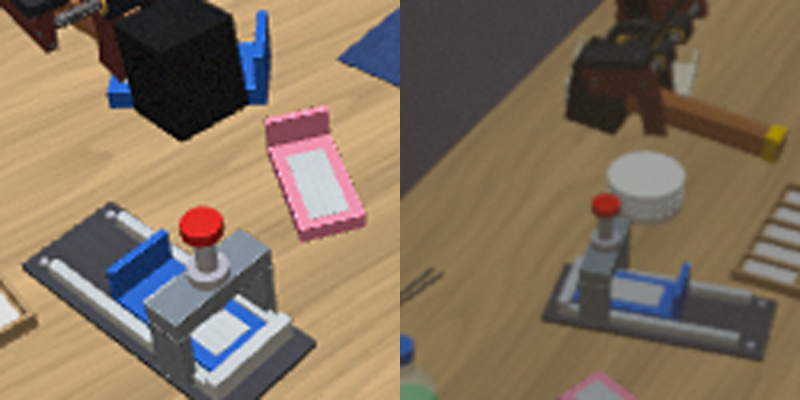

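Blow 2 also landed and the pivot again fits the punch stopping at the tag. The punch is back up and the carrier is home. Now carry the mallet back above the mat.

Call:
servo_tool:
  steps:
    - {"delta_pos": [0.0066,0.017,0.0013],"delta_rot": [0,2,0],"hand": -1}
    - {"delta_pos": [0.0132,0.034,0.003],"delta_rot": [0,2,0],"hand": -1}
    - {"delta_pos": [0.013,0.034,0.0035],"delta_rot": [0,0,0],"hand": -1}
    - {"delta_pos": [0.013,0.034,0.0035],"delta_rot": [0,0,0],"hand": -1}
    - {"delta_pos": [0.013,0.034,0.0035],"delta_rot": [0,0,0],"hand": -1}
    - {"delta_pos": [0.013,0.034,0.0035],"delta_rot": [0,0,0],"hand": -1}
    - {"delta_pos": [0.013,0.034,0.0035],"delta_rot": [0,0,0],"hand": -1}
    - {"delta_pos": [0.013,0.034,0.0035],"delta_rot": [0,0,0],"hand": -1}
    - {"delta_pos": [0.013,0.034,0.0035],"delta_rot": [0,0,0],"hand": -1}
    - {"delta_pos": [0.013,0.034,0.0035],"delta_rot": [0,0,0],"hand": -1}
    - {"delta_pos": [0.013,0.034,0.0035],"delta_rot": [0,0,0],"hand": -1}
    - {"delta_pos": [0.013,0.034,0.0035],"delta_rot": [0,0,0],"hand": -1}
    - {"delta_pos": [0.0065,0.017,0.0017],"delta_rot": [0,0,0],"hand": -1}
    - {"delta_pos": [0,0,0],"delta_rot": [0,0,0],"hand": -1}
    - {"delta_pos": [0,0,0],"delta_rot": [0,0,0],"hand": -1}
    - {"delta_pos": [0,0,0],"delta_rot": [0,0,0],"hand": -1}

```text
clock: 17.07
eef_pos: [0.4074, 0.3176, 0.2518]
eef_rot: [[-0.96, -0.104, -0.259], [-0.1, 0.995, -0.029], [0.261, -0.002, -0.965]]
contact_force: [-0.3, 1.0, -3.0]
width: 0.0238
grip_force: 60.0
```

```bash
python3 - <<'E'
from h import *
p=shot('scene','s7.png');s=shot('side','d7.png');t=telemetry.sense();print(t['eef_pos'],t['eef_rot'])
T=t['eef_pos'];G=np.array(T)-np.array(t['eef_rot'])[:,2]*.0187
print(G,px(p,G),px(s,G))
for th in (-6,-3,0,3,6,9):
    A=np.radians(th);f=lambda x,z:G+np.array([.995*(np.cos(A)*x-np.sin(A)*z),.105*(np.cos(A)*x-np.sin(A)*z),np.sin(A)*x+np.cos(A)*z])
    print(th,'end',px(p,f(-.131,0)),px(s,f(-.131,0)))
for q in (p,s):
    im=cv2.cvtColor(np.asarray(q['image']),cv2.COLOR_RGB2HSV)
    m=(abs(im[...,0].astype(int)-27)<6)&(im[...,1]>170)&(im[...,2]>100)
    n,l,st,c=cv2.connectedComponentsWithStats(m.astype('uint8'));print([(st[i][4],c[i].round(1)) for i in range(1,n) if st[i][4]>6])
a=cv2.imread('pics/s7.png');b=cv2.imread('pics/d7.png')
cv2.imwrite('pics/e7.png',np.hstack([cv2.resize(a[95:220,275:400],(400,400),interpolation=2),cv2.resize(b[170:320,255:405],(400,400),interpolation=2)]))
E
```

```text
[0.40791845 0.31733089 0.2526252 ] [[-9.60559764e-01 -1.02739026e-01 -2.58398204e-01]
 [-9.89898566e-02  9.94707982e-01 -2.75143375e-02]
 [ 2.59857552e-01 -8.50364418e-04 -9.65646586e-01]]
[0.41275049 0.31784541 0.27068279] [328.8 108.7] [340.4 202.3]
-6 end [300.2  92.2] [391.4 212.9]
-3 end [300.2  94.2] [391.2 214.8]
0 end [300.3  96.3] [391.  216.8]
3 end [300.4  98.3] [390.5 218.7]
6 end [300.6 100.4] [390.  220.5]
9 end [300.9 102.4] [389.3 222.2]
[(np.int32(28), array([301.4,  97.4])), (np.int32(30), array([388.2, 170.6]))]
[(np.int32(44), array([386.9, 212.5])), (np.int32(38), array([273.6, 284.1]))]
```

View pics/e7.png

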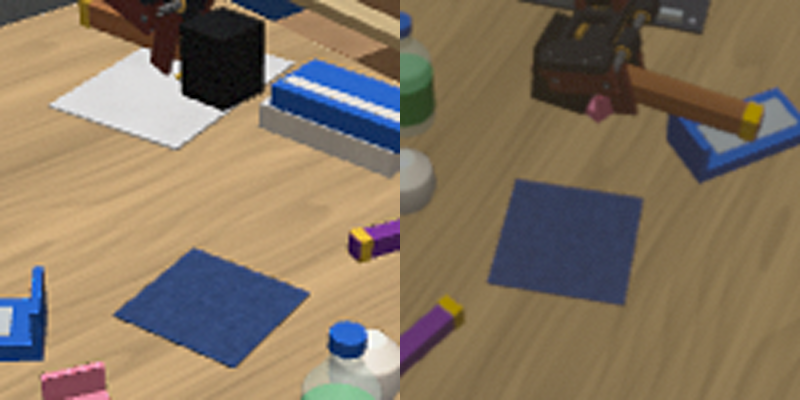

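The mallet now hangs level above the mat: cube edges are vertical, and the yellow end is at (301,97), matching the level prediction (300,96). Lowering.

Call:
servo_tool:
  steps:
    - {"delta_pos": [-0.0065,0,0.0242],"delta_rot": [0,0,0],"hand": -1}
    - {"delta_pos": [-0.0091,0,0.0338],"delta_rot": [0,0,0],"hand": -1}
    - {"delta_pos": [-0.0091,0,0.0338],"delta_rot": [0,0,0],"hand": -1}
    - {"delta_pos": [-0.0091,0,0.0338],"delta_rot": [0,0,0],"hand": -1}
    - {"delta_pos": [-0.0091,0,0.0338],"delta_rot": [0,0,0],"hand": -1}
    - {"delta_pos": [-0.0065,0,0.0242],"delta_rot": [0,0,0],"hand": -1}
    - {"delta_pos": [-0.0039,0,0.0145],"delta_rot": [0,0,0],"hand": -1}
    - {"delta_pos": [-0.0026,0,0.0097],"delta_rot": [0,0,0],"hand": -1}
    - {"delta_pos": [-0.0021,0,0.0077],"delta_rot": [0,0,0],"hand": -1}
    - {"delta_pos": [0,0,0],"delta_rot": [0,0,0],"hand": -1}
    - {"delta_pos": [0,0,0],"delta_rot": [0,0,0],"hand": -1}

```text
clock: 18.08
eef_pos: [0.4083, 0.3183, 0.0311]
eef_rot: [[-0.961, -0.104, -0.257], [-0.1, 0.995, -0.026], [0.258, 0.0, -0.966]]
contact_force: [0.6, 0.1, -2.9]
width: 0.0237
grip_force: 60.0
```

Call:
servo_tool:
  steps:
    - {"delta_pos": [-0.0005,0,0.002],"delta_rot": [0,0,0],"hand": -1}
    - {"delta_pos": [-0.0005,0,0.002],"delta_rot": [0,0,0],"hand": -1}

```text
clock: 18.25
eef_pos: [0.4086, 0.3189, 0.0278]
eef_rot: [[-0.961, -0.104, -0.255], [-0.101, 0.995, -0.025], [0.256, 0.001, -0.967]]
contact_force: [-0.2, -0.1, -3.7]
width: 0.024
grip_force: 60.0
```

Call:
servo_tool:
  steps:
    - {"delta_pos": [-0.0007,0,0.0025],"delta_rot": [0,0,0],"hand": -1}
    - {"delta_pos": [-0.0005,0,0.002],"delta_rot": [0,0,0],"hand": -1}
    - {"delta_pos": [0,0,0],"delta_rot": [0,0,0],"hand": -1}

```text
clock: 18.5
eef_pos: [0.4074, 0.3183, 0.0213]
eef_rot: [[-0.961, -0.105, -0.258], [-0.101, 0.995, -0.027], [0.259, -0.0, -0.966]]
contact_force: [0.3, 0.0, -2.8]
width: 0.0238
grip_force: 60.0
```

Call:
servo_tool:
  steps:
    - {"delta_pos": [-0.0005,0,0.002],"delta_rot": [0,0,0],"hand": -1}
    - {"delta_pos": [0,0,0],"delta_rot": [0,0,0],"hand": -1}

```text
clock: 18.67
eef_pos: [0.4074, 0.3183, 0.0192]
eef_rot: [[-0.961, -0.105, -0.258], [-0.101, 0.995, -0.027], [0.259, -0.0, -0.966]]
contact_force: [-0.8, 0.6, -4.0]
width: 0.0238
grip_force: 60.0
```

Call:
servo_tool:
  steps:
    - {"delta_pos": [-0.0004,0,0.0015],"delta_rot": [0,0,0],"hand": -1}
    - {"delta_pos": [0,0,0],"delta_rot": [0,0,0],"hand": -1}

```text
clock: 18.83
eef_pos: [0.4075, 0.3183, 0.0177]
eef_rot: [[-0.961, -0.104, -0.258], [-0.101, 0.995, -0.027], [0.259, -0.0, -0.966]]
contact_force: [-1.3, -0.7, -4.0]
width: 0.0239
grip_force: 60.0
```

Call:
servo_tool:
  steps:
    - {"delta_pos": [-0.0004,0,0.0015],"delta_rot": [0,0,0],"hand": -1}
    - {"delta_pos": [0,0,0],"delta_rot": [0,0,0],"hand": -1}

```text
clock: 19.0
eef_pos: [0.4075, 0.3183, 0.0162]
eef_rot: [[-0.961, -0.104, -0.258], [-0.101, 0.995, -0.027], [0.259, -0.0, -0.966]]
contact_force: [0.5, 0.1, -4.1]
width: 0.0237
grip_force: 60.0
```

Call:
servo_tool:
  steps:
    - {"delta_pos": [-0.0004,0,0.0015],"delta_rot": [0,0,0],"hand": -1}
    - {"delta_pos": [0,0,0],"delta_rot": [0,0,0],"hand": -1}

```text
clock: 19.17
eef_pos: [0.4075, 0.3183, 0.0146]
eef_rot: [[-0.961, -0.104, -0.258], [-0.101, 0.995, -0.027], [0.259, -0.0, -0.966]]
contact_force: [0.4, -0.2, -3.1]
width: 0.0234
grip_force: 60.0
```

```bash
python3 - <<'E'
from h import *
p=shot('scene');s=shot('side');t=telemetry.sense();print(t['eef_pos'],t['contact_force'],t['wrist_torque'])
G=np.array(t['eef_pos'])-np.array(t['eef_rot'])[:,2]*.0187
print(G)
f=lambda x,y,z:np.array([.469+.995*x-.105*y,.323+.105*x+.995*y,z])
for q in (p,s):
    im=cv2.cvtColor(np.asarray(q['image']),cv2.COLOR_RGB2HSV)
    m=(abs(im[...,0].astype(int)-27)<6)&(im[...,1]>170)&(im[...,2]>100)
    n,l,st,c=cv2.connectedComponentsWithStats(m.astype('uint8'));print('yellow',[(st[i][4],c[i].round(1)) for i in range(1,n) if st[i][4]>6])
    m=(im[...,2]<45).astype('uint8');u,v=px(q,G+[.058,.006,0]).astype(int)
    n,l,st,c=cv2.connectedComponentsWithStats(m[v-40:v+40,u-40:u+40].copy());print('black',[(st[i],c[i].round(1)) for i in range(1,n) if st[i][4]>100],u-40,v-40)
    for z in(.004,.008,.012):
        print(z,'end',px(q,G+[-.128,-.0135,z+.035-G[2]]),'bottom corners',[list(px(q,np.r_[(G+[.0577+.995*a-.105*b,.006+.105*a+.995*b,0])[:2],z])) for a,b in((.028,-.028),(.028,.028),(-.028,-.028),(-.028,.028))])
E
```

```text
[0.40754336 0.31837008 0.01484366] [ 0.34179321  0.54740434 -4.51081354] [ 0.06911595 -0.04636947  0.04146692]
[0.41235968 0.31887716 0.03290566]
yellow [(np.int32(21), array([305.2, 159.7])), (np.int32(30), array([388.2, 170.5]))]
black [(array([  8,   0,  51,  30, 256], dtype=int32), array([36.1, 12.7])), (array([ 27,  23,  26,  31, 543], dtype=int32), array([40.9, 37.8]))] 301 141
0.004 end [304.  157.8] bottom corners [[np.float64(341.2), np.float64(195.2)], [np.float64(352.8), np.float64(188.0)], [np.float64(329.2), np.float64(187.8)], [np.float64(340.9), np.float64(181.0)]]
0.008 end [304.  156.9] bottom corners [[np.float64(341.2), np.float64(194.2)], [np.float64(352.9), np.float64(187.0)], [np.float64(329.2), np.float64(186.9)], [np.float64(340.9), np.float64(180.1)]]
0.012 end [303.9 155.9] bottom corners [[np.float64(341.2), np.float64(193.2)], [np.float64(352.9), np.float64(186.1)], [np.float64(329.2), np.float64(185.9)], [np.float64(340.9), np.float64(179.1)]]
yellow [(np.int32(36), array([326.1,  96.6])), (np.int32(43), array([377., 271.])), (np.int32(38), array([273.6, 284.1]))]
black [(array([ 35,   4,  27,  20, 140], dtype=int32), array([49.2, 14.9])), (array([ 28,  23,  23,  28, 111], dtype=int32), array([34.7, 37.2]))] 277 214
0.004 end [379.8 273.5] bottom corners [[np.float64(311.9), np.float64(251.3)], [np.float64(304.8), np.float64(265.3)], [np.float64(329.5), np.float64(256.9)], [np.float64(322.7), np.float64(271.2)]]
0.008 end [380.  272.7] bottom corners [[np.float64(312.0), np.float64(250.5)], [np.float64(304.8), np.float64(264.5)], [np.float64(329.5), np.float64(256.1)], [np.float64(322.8), np.float64(270.4)]]
0.012 end [380.1 271.8] bottom corners [[np.float64(312.0), np.float64(249.6)], [np.float64(304.8), np.float64(263.6)], [np.float64(329.6), np.float64(255.2)], [np.float64(322.8), np.float64(269.5)]]
```

```bash
python3 - <<'E'
from h import *
p=shot('scene','s8.png')
def meas(img):
    im=cv2.cvtColor(img,cv2.COLOR_BGR2HSV)
    m=(abs(im[...,0].astype(int)-27)<6)&(im[...,1]>170)&(im[...,2]>100);m[:, :290]=0;m[:,330:]=0
    ys,xs=np.nonzero(m);Y=(xs.mean().round(1),ys.mean().round(1))
    g=img[130:215,300:380].max(2); B=[]
    for c in (333,337,340,343,346,350,353):
        col=np.nonzero(g[:,c-300]<50)[0]+130;B.append((c,col.min() if len(col) else 0,col.max() if len(col) else 0))
    return Y,B
for n,(x,y,yaw) in {'a.png':(.469,.3285,7),'s8.png':(.470,.325,6)}.items():
    c,s=np.cos(np.radians(yaw)),np.sin(np.radians(yaw))
    print(n,meas(cv2.imread('pics/'+n)),'pred end',px(p,[x-.184*c,y-.184*s,.039]),'bottom near corner',px(p,[x+.028*c+.028*s,y+.028*s-.028*c,.004]))
E
```

```text
a.png ((np.float64(305.3), np.float64(157.5)), [(333, np.int64(171), np.int64(188)), (337, np.int64(169), np.int64(190)), (340, np.int64(167), np.int64(192)), (343, np.int64(166), np.int64(193)), (346, np.int64(167), np.int64(192)), (350, np.int64(170), np.int64(189)), (353, np.int64(171), np.int64(187))]) pred end [304.5 158. ] bottom near corner [342.  194.6]
s8.png ((np.float64(305.2), np.float64(159.3)), [(333, np.int64(142), np.int64(188)), (337, np.int64(144), np.int64(191)), (340, np.int64(141), np.int64(192)), (343, np.int64(145), np.int64(194)), (346, np.int64(144), np.int64(192)), (350, np.int64(140), np.int64(189)), (353, np.int64(142), np.int64(187))]) pred end [304.5 158.1] bottom near corner [341.2 195.1]
```

Call:
servo_tool:
  steps:
    - {"delta_pos": [0,0,0],"delta_rot": [0,1,0],"hand": -1}
    - {"delta_pos": [0,0,0],"delta_rot": [0,1,0],"hand": -1}
    - {"delta_pos": [0,0,0],"delta_rot": [0,0,0],"hand": -1}

```text
clock: 19.57
eef_pos: [0.4078, 0.3184, 0.0149]
eef_rot: [[-0.951, -0.104, -0.293], [-0.1, 0.995, -0.031], [0.294, 0.0, -0.956]]
contact_force: [-0.2, 0.5, -2.3]
width: 0.0237
grip_force: 60.0
```

Call:
servo_tool:
  steps:
    - {"delta_pos": [-0.0003,0,0.001],"delta_rot": [0,0,0],"hand": -1}
    - {"delta_pos": [0,0,0],"delta_rot": [0,0,0],"hand": -1}

```text
clock: 19.73
eef_pos: [0.4078, 0.3184, 0.0148]
eef_rot: [[-0.951, -0.104, -0.291], [-0.1, 0.995, -0.03], [0.292, 0.0, -0.956]]
contact_force: [-1.9, -1.9, 2.8]
width: 0.0234
grip_force: 60.0
```

Contact made. Seat it slightly, then release.

Call:
servo_tool:
  newtons: 30
  steps:
    - {"delta_pos": [-0.0003,0,0.001],"delta_rot": [0,0,0],"hand": -1}
    - {"delta_pos": [0,0,0],"delta_rot": [0,0,0],"hand": -1}

```text
clock: 19.9
eef_pos: [0.4078, 0.3184, 0.0147]
eef_rot: [[-0.951, -0.105, -0.29], [-0.1, 0.995, -0.03], [0.292, 0.0, -0.956]]
contact_force: [-3.7, -3.0, 8.3]
width: 0.0236
grip_force: 30.0
```

Call:
servo_tool:
  newtons: 5
  steps:
    - {"delta_pos": [0,0,0],"delta_rot": [0,0,0],"hand": -1}
    - {"delta_pos": [0,0,0],"delta_rot": [0,0,0],"hand": -1}
    - {"delta_pos": [0,0,0],"delta_rot": [0,0,0],"hand": 1}
    - {"delta_pos": [0,0,0],"delta_rot": [0,0,0],"hand": 1}
    - {"delta_pos": [0,0,0],"delta_rot": [0,0,0],"hand": 1}
    - {"delta_pos": [0,0,0],"delta_rot": [0,0,0],"hand": 1}
    - {"delta_pos": [0,0,0],"delta_rot": [0,0,0],"hand": 1}
    - {"delta_pos": [0,0,0],"delta_rot": [0,0,0],"hand": 1}
    - {"delta_pos": [0,0,0],"delta_rot": [0,0,0],"hand": 1}
    - {"delta_pos": [0,0,0],"delta_rot": [0,0,0],"hand": 1}

```text
clock: 20.73
eef_pos: [0.4076, 0.3184, 0.0128]
eef_rot: [[-0.951, -0.104, -0.291], [-0.1, 0.995, -0.031], [0.292, -0.0, -0.956]]
contact_force: [0.9, 0.5, -1.1]
width: 0.0739
grip_force: 0.0
```

Call:
servo_tool:
  steps:
    - {"delta_pos": [0.0029,0,-0.0096],"delta_rot": [0,0,0],"hand": 1}
    - {"delta_pos": [0.0058,0,-0.0192],"delta_rot": [0,0,0],"hand": 1}
    - {"delta_pos": [0.0087,0,-0.0287],"delta_rot": [0,0,0],"hand": 1}
    - {"delta_pos": [0.0087,0,-0.0287],"delta_rot": [0,0,0],"hand": 1}
    - {"delta_pos": [0.0087,0,-0.0287],"delta_rot": [0,0,0],"hand": 1}
    - {"delta_pos": [0.0087,0,-0.0287],"delta_rot": [0,0,0],"hand": 1}
    - {"delta_pos": [0.0087,0,-0.0287],"delta_rot": [0,0,0],"hand": 1}
    - {"delta_pos": [0.0087,0,-0.0287],"delta_rot": [0,0,0],"hand": 1}
    - {"delta_pos": [0,0,0],"delta_rot": [0,0,0],"hand": 1}
    - {"delta_pos": [0,0,0],"delta_rot": [0,0,0],"hand": 1}

```text
clock: 21.57
eef_pos: [0.4088, 0.3188, 0.2257]
eef_rot: [[-0.952, -0.105, -0.286], [-0.101, 0.995, -0.028], [0.288, 0.002, -0.958]]
contact_force: [-0.5, -0.3, -0.7]
width: 0.0877
grip_force: 0.0
```

```bash
python3 - <<'E'
from h import *
p=shot('scene','s9.png')
def meas(img):
    im=cv2.cvtColor(img,cv2.COLOR_BGR2HSV)
    m=(abs(im[...,0].astype(int)-27)<6)&(im[...,1]>170)&(im[...,2]>100);m[:, :290]=0;m[:,330:]=0
    ys,xs=np.nonzero(m);Y=(xs.mean().round(1),ys.mean().round(1))
    g=img[155:215,300:380].max(2)
    n,l,st,c=cv2.connectedComponentsWithStats((g<50).astype('uint8'));i=st[1:,4].argmax()+1
    return Y,st[i]+[300,155,0,0,0]
A=cv2.imread('pics/a.png');B=cv2.imread('pics/s9.png')
print(meas(A),meas(B))
S=cv2.imread('pics/s2.png')
for n,(x0,x1,y0,y1) in dict(press=(210,310,232,312),bottle=(360,404,190,250),dishes=(180,235,305,355),pink=(285,320,208,250)).items():
    print(n,'diff vs start',cv2.absdiff(A,B)[y0:y1,x0:x1].mean().round(2),'vs carrier-home',cv2.absdiff(S,B)[y0:y1,x0:x1].mean().round(2))
t=telemetry.sense();print(t['eef_pos'],t['contact_force'],t['clock'])
E
```

```text
((np.float64(305.3), np.float64(157.5)), array([331, 166,  24,  29, 508])) ((np.float64(305.7), np.float64(158.3)), array([332, 166,  23,  29, 515]))
press diff vs start 10.17 vs carrier-home 1.51
bottle diff vs start 1.7 vs carrier-home 1.53
dishes diff vs start 1.37 vs carrier-home 1.1
pink diff vs start 1.65 vs carrier-home 1.35
[0.40830249 0.31853314 0.22352282] [-0.4325255   0.42541199 -0.77129654] 21.6167
```

```bash
python3 -c "
from rig import bot;print(bot.close_job())"
```

```text
the job is handed in; nothing more can be done
None
```

I handed the job in at about 21.6 s. The carrier is home, the mallet stands back on its head on the mat, and the image checks show the bottle and dishes unmoved; I didn't check the radish separately. I struck the punch twice because I couldn't see whether the first blow reached the tag. The contact heights and the mallet slipping in the grip suggest it did, but that is inferred, not seen.

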